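# Centre the tippy basting-salt jar on its little stand

### The job

The squat blue jar has been left near the edge of its little round wooden stand and could topple off. With light taps of the fingertips, nudge it until it stands upright in the middle of the stand, centred to within 7 mm, then take the hand away. Tap it low and gently: it must never be gripped, lifted, tipped over or knocked off, and everything else stays where it is.

Things in the scene. Friction and masses are not known exactly. Their poses are not given: they have to be found in the camera images.
- stand: Small round wooden pedestal stand, fixed to the shelf, 60 mm tall: foot 68 mm across, stem 44 mm, top a flat disc 100 mm across and 14 mm thick with a concentric thin red ring (89 mm outer, 81 mm inner). Origin: centre of its underside, z up. It is in one of three places before the robot (left, middle, right); the mug and the bowl have the others.
- stand_top (a point): The middle of the flat top face of the stand, 60 mm above the shelf: where the middle of the jar's foot belongs.
- jar: Squat blue stoneware jar with steel twist cap, 60 mm tall, 0.2 to 0.4 kg, loose on the stand, 18 to 28 mm off its middle in any direction. Flat foot 38 mm across; belly widest, 66 mm, 14 to 19 mm above the foot, tapering to 40 mm at 43 mm; cap 43 mm across above. Pushed at the belly (1 to 3 N) it slides and stops with the push; at the cap it tips over. Origin: centre of the foot's underside, z up.
- mug: White enamel mug, 82 mm across, 78 mm tall, with one handle. Origin at the centre of its underside. Leave alone.
- bowl: Reddish stoneware bowl, 124 mm across, 55 mm tall. Origin at the centre of its underside. Leave alone.
- brush: Silicone basting brush with a dark wooden handle, lying flat, about 220 mm long, 36 mm wide, 18 mm tall, on the far part of the shelf. Leave alone.
- rub_tin: Closed tin, 60 mm across, 85 mm tall, on the far part of the shelf. Origin at the centre of its underside. Leave alone.
- matchbox: Yellow matchbox 70 x 45 x 20 mm at the left side of the shelf. Origin at the centre of its underside. Leave alone.
- oil: Green oil bottle, 60 mm across, 120 mm tall, at the right side of the shelf. Origin at the centre of its underside. Leave alone.
Mind the look-alikes: they are no part of the job. Leave any green or orange look-alike of the jar alone.

How it is judged:
By the outcome, as a careful person would: the job done as asked, in the order asked, and still so for the second after the job is handed in, with the robot touching nothing.
It also fails if it takes over 45 s, if anything falls off the work surface, if the arm or the gripper's body presses on something with over 40 N, if the wrist force passes 120 N, or if a joint passes its speed limit or range.

### The arm

A 6-joint arm with a two-finger parallel gripper is mounted at the origin on the work surface. World frame = base frame: x ahead of the robot, y to its left, z up, the work surface at z = 0. Lengths are in m, angles in rad, forces in N, time in s.
With the tool pointing down it reaches from about 0.35 to 0.725 m from the base axis. Payload 4.3 kg.
Tool frame: the origin (TCP) lies midway between the tips of the shut fingers; the grasp point (between the pads) lies 19 mm behind it; z points along the fingers, x is the direction in which the jaws open and shut, and the axes are right-handed (so a half turn about z gives the same grasp; the last joint's range is limited). The gripper opens to 85 mm and grips with 20 to 120 N. Pads are 22 mm wide; open, the fingers measure 114 mm over their backs; the gripper's body (76 mm by 85 mm) begins 54 mm behind the grasp point. The pads swing forward as they close: fully open they stand 13 mm farther back than shut.
Start: joints at [-1.31, 0.377, 0.081, 1.274, 0, 1.46], TCP at [0.208, -0.536, 0.231] pointing down, gripper open.
Joint ranges: [-2.72, 2.72], [-0.84, 1.66], [-1.02, 1.22], [-1.77, 2.12], [-1.37, 1.28], [-3.14, 3.14]. Speed limits (rad/s): [2.57, 2.57, 3.14, 3.14, 3.14, 3.14].

### API

Orientations are given as a unit quaternion [x, y, z, w].
In Python, from plant import bot, fingers, kin, optics, search_frame, tip_of, read_time_s, read_qpos, read_qvel, read_joint_torque, read_ee_pos, read_ee_rot, read_ft_force, read_ft_torque, read_gripper_width gives the robot as it stands. Calls block until the motion is done:
- bot.move_pose(position, orientation): joint-space move of the TCP to a pose.
- bot.move_l(position, v=0.15, ori=None, stop_force=None): straight line of the TCP; ori=None keeps the orientation; v is the mean speed in m/s. With stop_force (N) it stops when the force on the tool has changed by that much, and returns True; else False.
- bot.movej(angles): joint-space move.
- fingers.set_gripper(opening, force=None): finger opening in m; force is the grip in N (None keeps the last); returns when the fingers have stopped.
- bot.wait(seconds).
- kin.ik(position, orientation): joint angles nearest the present ones, or None.
- optics.read_camera(name): name is "scene" or "top" or "wrist"; returns (picture, depth): 480x640x3 uint8, red, green, blue; 480x640 float32, m along the optical axis (not along the pixel's ray), 0 where there is no reading.
- optics.camera_info(name): a dict with "intrinsics" (3x3 intrinsics, pixels), "k1" (the pictures are not rectified: a ray, as slopes to the right and down, at radius r is drawn at 1 + k1 r^2 times it, then the intrinsics apply), "R" (3x3) and "t" (3): a world point X has camera coordinates R X + t. Camera axes: x right, y down, z forward; pixel columns grow to the right and rows downward; lengths in m; the calibration is good to about 2 mm. A picture is of the moment at which its call begins: read the wrist's pose just before it. camera_info takes no time and is no camera call; for the wrist camera it gives the pose at the moment of the call.
A pose or a line that the arm cannot do raises bot.IKError and nothing moves.
- bot.close_job(): hands the job in, once; it reports no verdict.
Trained networks look in the newest picture that a camera, given by its name, has taken for a name from the list of things; names that differ only in an ending like _2 or _b are one class to them, and where a whole thing is asked for, a point or a joint stands for the part that bears it (a point fixed in the world has none). Each returns a list of dicts, best first, with "p" (0 to 1); they miss things now and then, are a little off and sometimes report something else, mostly with a low value. They report only what shows in the picture. A call takes as long as a camera call. They do not tell look-alikes from the thing itself.
- search_frame(camera, name): "rect" ([left, top, width, height] in pixels, round what is visible of it).
- tip_of(camera, name): "location" ([row, column] in pixels: a listed point, or the origin of a listed thing).
Readings, each from a call of its own:
- read_time_s(): time.
- read_qpos(): joint angles.
- read_qvel(): joint speeds.
- read_joint_torque(): joint torques, N m.
- read_ee_pos(): TCP position.
- read_ee_rot(): TCP orientation.
- read_ft_force(): force on the tool from outside, world axes, zero at the start.
- read_ft_torque(): the same for the moment, N m.
- read_gripper_width(): finger opening in m.
Only numpy, scipy, OpenCV 4.12 (cv2) and the standard library are available. Lean on these libraries where they do the work, as an engineer would, in place of code of your own. Each camera call takes 0.05 s, during which the arm holds its last target.

## Working session

There is one attempt and no reset: what is moved stays moved. The work goes in short steps, each a Python script; the robot and the scene stay as the last script left them, time stands still between calls to the robot, and variables do not carry over. Pictures are saved under pics/ and viewed, and the job is handed in when it is done.

```bash
ls; mkdir -p pics
python3 - <<'E'
from plant import *
import cv2
for c in ("scene","top"):
    p,d=optics.read_camera(c); cv2.imwrite(f"pics/{c}0.png",p[:,:,::-1])
    for n in ("jar","stand"):
        print(c,n,[(r["rect"],round(r["p"],2)) for r in search_frame(c,n)][:4])
    print(tip_of(c,"stand_top")[:2],tip_of(c,"jar")[:3])
    i=optics.camera_info(c); print(i)
print(read_time_s())
E
```

```text
pics
scene jar [([420.9, 323.4, 27.3, 25.9], 0.97), ([422.7, 257.0, 21.0, 27.3], 0.89), ([378.9, 274.4, 26.1, 24.0], 0.83), ([373.1, 329.9, 23.7, 24.8], 0.62)]
scene stand [([381.3, 280.1, 36.4, 33.3], 0.65)]
[{'location': [291.9, 397.4], 'p': 0.71}] [{'location': [339.0, 432.4], 'p': 0.95}, {'location': [292.6, 390.2], 'p': 0.76}, {'location': [347.9, 384.5], 'p': 0.74}]
{'intrinsics': array([[441.9921159 ,   0.        , 315.80574258],
       [  0.        , 441.9921159 , 238.74192269],
       [  0.        ,   0.        ,   1.        ]]), 'k1': -0.10837915036469363, 'R': array([[-0.67912702,  0.73396831, -0.00877542],
       [ 0.58110736,  0.53030687, -0.61732396],
       [-0.44844256, -0.42434084, -0.78666011]]), 't': array([ 0.42153021, -0.26678383,  1.57486574])}
top jar [([135.7, 241.9, 31.3, 24.0], 0.93), ([184.4, 310.5, 31.7, 27.2], 0.87), ([179.5, 196.9, 27.0, 27.7], 0.72), ([194.4, 236.0, 32.7, 31.6], 0.68)]
top stand [([188.5, 245.1, 40.3, 39.7], 0.71)]
[{'location': [262.3, 207.8], 'p': 0.81}] [{'location': [254.4, 207.8], 'p': 0.9}, {'location': [324.4, 200.8], 'p': 0.88}, {'location': [205.8, 195.3], 'p': 0.85}]
{'intrinsics': array([[453.41598091,   0.        , 319.82563616],
       [  0.        , 453.41598091, 243.84955247],
       [  0.        ,   0.        ,   1.        ]]), 'k1': -0.010665401407245605, 'R': array([[ 0.02357112, -0.99936606, -0.02668093],
       [-0.99184662, -0.02003377, -0.12585278],
       [ 0.12523847,  0.02942988, -0.99169008]]), 't': array([-0.03710949,  0.59483887,  1.02164427])}
0.5
```

Run:
```python
import cv2
p=cv2.imread("pics/top0.png"); q=cv2.imread("pics/scene0.png")
cv2.imwrite("pics/top0c.png",cv2.resize(p[180:360,110:350],None,fx=3.3,fy=3.3,interpolation=cv2.INTER_CUBIC))
cv2.imwrite("pics/scene0c.png",cv2.resize(q[220:400,300:500],None,fx=3.3,fy=3.3,interpolation=cv2.INTER_CUBIC))
```

```text
(no output)
```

View pics/top0.png

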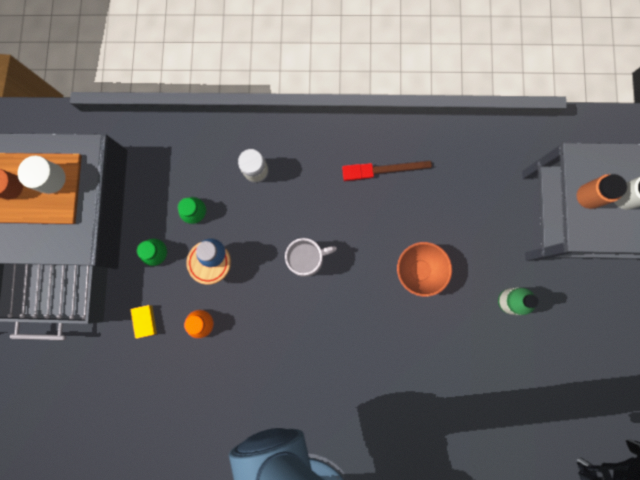

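View pics/top0c.png

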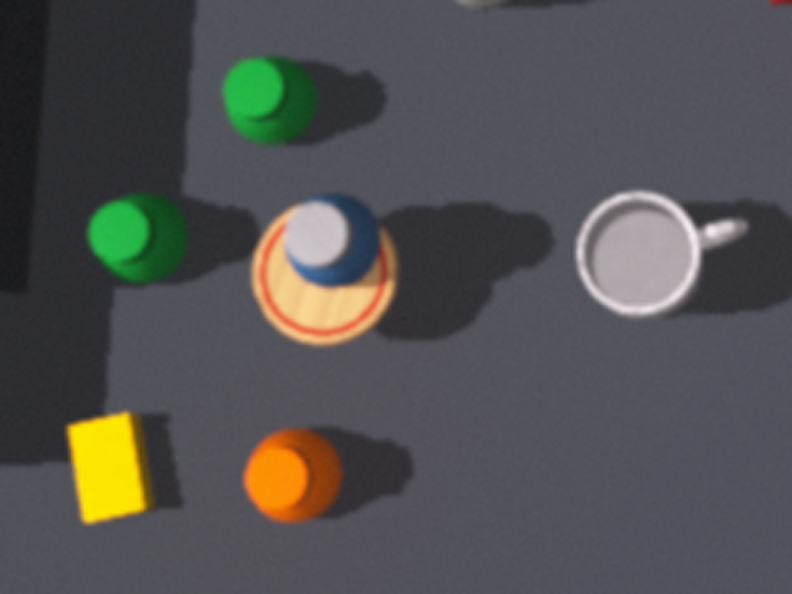

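View pics/scene0c.png

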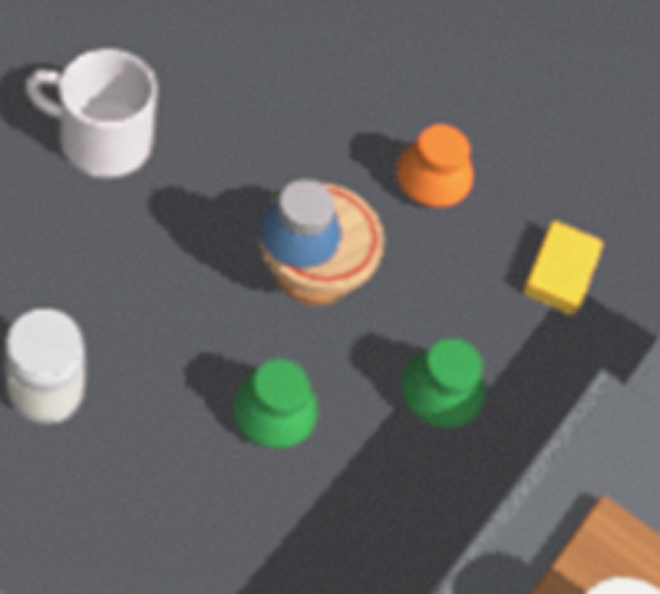

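The blue jar with a grey cap is at top (209,252), on the wooden stand at (208,263). The green jars at (151,252) and (191,209) and the orange one at (199,323) are look-alikes, because only the blue one stands on the stand and has a steel cap. The enlarged crop confirms this. Next I'll turn the pixels into positions.

```bash
cat > h.py <<'E'
from plant import *
import numpy as np, cv2
from scipy.optimize import least_squares
def plane(info,uv,z):
    """pixels (u,v) Nx2 -> world points on plane z"""
    K=info["intrinsics"];k=info["k1"]
    n=cv2.undistortPoints(np.asarray(uv,float).reshape(-1,1,2),K,np.array([k,0,0,0.])).reshape(-1,2)
    R,t=np.array(info["R"]),np.array(info["t"])
    d=np.c_[n,np.ones(len(n))]@R; c=-R.T@t
    s=(z-c[2])/d[:,2]
    return (c+s[:,None]*d)
def proj(info,X):
    rv=cv2.Rodrigues(np.array(info["R"]))[0]
    return cv2.projectPoints(np.asarray(X,float).reshape(-1,1,3),rv,np.array(info["t"]),info["intrinsics"],np.array([info["k1"],0,0,0.]))[0].reshape(-1,2)
def world(info,d,uv):
    z=np.array([d[int(v),int(u)] for u,v in uv]);
    n=cv2.undistortPoints(np.asarray(uv,float).reshape(-1,1,2),info["intrinsics"],np.array([info["k1"],0,0,0.])).reshape(-1,2)
    return (np.c_[n,np.ones(len(n))]*z[:,None]-np.array(info["t"]))@np.array(info["R"])
def cloud(info,d):
    v,u=np.nonzero(d>0); 
    n=cv2.undistortPoints(np.c_[u,v].astype(float).reshape(-1,1,2),info["intrinsics"],np.array([info["k1"],0,0,0.])).reshape(-1,2)
    z=d[v,u]
    return (np.c_[n,np.ones(len(n))]*z[:,None]-np.array(info["t"]))@np.array(info["R"]),u,v
def circ(P,r,c0):
    f=lambda c:np.hypot(P[:,0]-c[0],P[:,1]-c[1])-r
    s=least_squares(f,c0,loss="soft_l1",f_scale=0.001); return s.x,np.median(abs(s.fun))
def down(phi):
    # tool z down; tool x at angle phi in world
    from scipy.spatial.transform import Rotation as Ro
    x=np.array([np.cos(phi),np.sin(phi),0]);z=np.array([0,0,-1.]);y=np.cross(z,x)
    return Ro.from_matrix(np.c_[x,y,z]).as_quat()
def shot(c,name=None):
    i=optics.camera_info(c); p,d=optics.read_camera(c)
    if name: cv2.imwrite(f"pics/{name}.png",p[:,:,::-1])
    return i,p,d
E
python3 - <<'E'
from h import *
from scipy.spatial.transform import Rotation as Ro
i=optics.camera_info("wrist"); R=np.array(i["R"]); c=-R.T@np.array(i["t"])
ep=np.array(read_ee_pos()); Rt=Ro.from_quat(read_ee_rot()).as_matrix() if np.size(read_ee_rot())==4 else np.array(read_ee_rot())
print(ep,Rt.round(3)); print("cam in tool",Rt.T@(c-ep),"\naxes",(Rt.T@R.T).round(3)); print(i["intrinsics"],i["k1"])
for cam in("top","scene"):
    i,p,d=shot(cam)
    P,u,v=cloud(i,d)
    l=tip_of(cam,"stand_top")
    if l:
        r,cc=l[0]["location"]; g=plane(i,[[cc,r]],.06)[0]; print(cam,"stand_top",g)
    k=np.hypot(P[:,0]-g[0],P[:,1]-g[1])<.07
    Q=P[k]; print("max z",Q[:,2].max())
    hs=Q[Q[:,2]>.112]; print("cap mean",hs.mean(0),len(hs))
    t=Q[(Q[:,2]>.052)&(Q[:,2]<.066)]; print("stand top pts", t.mean(0),len(t))
E
```

```text
[ 0.20834391 -0.53591989  0.23128014] [[ 0.362 -0.932 -0.   ]
 [-0.932 -0.362  0.   ]
 [-0.     0.    -1.   ]]
cam in tool [ 0.00109564 -0.07223335 -0.14219599] 
axes [[ 1.     0.001  0.   ]
 [-0.001  0.959  0.282]
 [ 0.    -0.282  0.959]]
[[352.69571067   0.         320.17301741]
 [  0.         352.69571067 245.11374296]
 [  0.           0.           1.        ]] -0.015264190053420022
top stand_top [0.54240819 0.22802999 0.06      ]
max z 0.12427963920034947
cap mean [0.56583632 0.22069976 0.11987197] 315
stand top pts [0.53141405 0.2324715  0.06029447] 859
scene stand_top [0.54199371 0.23353697 0.06      ]
max z 0.12345697989970326
cap mean [0.57055244 0.22368713 0.11903375] 193
stand top pts [0.54879272 0.25302759 0.05896369] 472
```

Run:
```python
from h import *
S=np.array([.542,.231]);e=np.array([.026,-.009]);u=e/np.linalg.norm(e);a=np.arctan2(u[1],u[0])
for s,phi in((1,a+np.pi/2),(-1,a-np.pi/2)):
    for r in (.1,.05):
        pt=S+u*r; print(s,r,np.round(kin.ik([*pt,.07],down(phi)),2) if kin.ik([*pt,.07],down(phi)) is not None else None)
    pt=S-s*u*.055; q=kin.ik([*pt,.25],down(phi)); print("look",s,q)
```

```text
1 0.1 [0.21 0.64 0.09 1.02 0.   0.54]
1 0.05 [ 0.25  0.57 -0.04  0.96  0.    0.58]
look 1 [0.35470216 0.3209027  0.04794247 1.29783611 0.         0.68794646]
-1 0.1 [ 0.21  0.64  0.09  1.02  0.   -2.6 ]
-1 0.05 [ 0.25  0.57 -0.04  0.96  0.   -2.56]
look -1 [ 0.2438464   0.49723377  0.31369398  1.38725653  0.         -2.56450195]
```

```bash
cat > look.py <<'E'
from h import *
import sys
def measure(name):
    i,p,d=shot("wrist",name)
    hsv=cv2.cvtColor(p,cv2.COLOR_RGB2HSV)
    P,u,v=cloud(i,d)
    return i,p,d,hsv,P,u,v
def jarpose(name,S0=np.array([.542,.231])):
    i,p,d,hsv,P,u,v=measure(name)
    near=np.hypot(P[:,0]-S0[0],P[:,1]-S0[1])<.075
    out={}
    # cap: depth pts at top
    h=hsv[v,u]
    top=near&(P[:,2]>.114)&(P[:,2]<.126)&(h[:,1]<90)
    m=np.zeros(d.shape,np.uint8); m[v[top],u[top]]=255
    m=cv2.morphologyEx(m,cv2.MORPH_OPEN,np.ones((3,3)))
    cs=max(cv2.findContours(m,cv2.RETR_EXTERNAL,cv2.CHAIN_APPROX_NONE)[0],key=cv2.contourArea)
    W=plane(i,cs.reshape(-1,2),P[top][:,2].mean())
    out["capz"]=P[top][:,2].mean(); out["cap"]=circ(W,.0215,W[:,:2].mean(0))
    # ring: red saturated pixels at z~.06
    red=near&(abs(P[:,2]-.06)<.008)&((h[:,0]<8)|(h[:,0]>172))&(h[:,1]>140)&(h[:,2]>90)
    W=plane(i,np.c_[u,v][red],.06); k=np.hypot(*(W[:,:2]-S0).T)
    out["ring"]=circ(W,.0425,S0),len(W)
    st=near&(abs(P[:,2]-.06)<.006); m2=np.zeros(d.shape,np.uint8); m2[v[st],u[st]]=255
    out["standz"]=np.median(P[st][:,2])
    # blue silhouette
    bl=near&(h[:,0]>95)&(h[:,0]<130)&(h[:,1]>90)&(P[:,2]>.065)
    out["blue"]=P[bl].mean(0),bl.sum()
    o=p.copy()
    o[v[red],u[red]]=[0,255,0]
    cv2.drawContours(o,[cs],-1,(255,255,0),1)
    th=np.linspace(0,6.283,60)
    c=out["ring"][0][0]; 
    for r in(.0445,.05):
        cv2.polylines(o,[np.int32(proj(i,np.c_[c[0]+r*np.cos(th),c[1]+r*np.sin(th),0*th+.06]))],1,(0,0,255),1)
    cv2.imwrite(f"pics/{name}o.png",o[:,:,::-1])
    return out
E
python3 - <<'E'
from look import *
S=np.array([.542,.231]);e=np.array([.026,-.009]);u=e/np.linalg.norm(e);a=np.arctan2(u[1],u[0])
fingers.set_gripper(.03)
print(read_gripper_width())
bot.move_pose([*(S-u*.055),.25],down(a+np.pi/2))
for k,x in jarpose("w1").items(): print(k,x)
print(read_time_s(), read_ee_pos())
E
```

```text
0.030037113615406445
capz 0.11934693483358695
cap (array([0.56541641, 0.22333797]), np.float64(0.0003639555558483387))
ring ((array([0.54705004, 0.23238673]), np.float64(0.0005260244852022741)), 351)
standz 0.06013891205256328
blue (array([0.54881373, 0.23011036, 0.09228238]), np.int64(1485))
4.2583 [0.49037621 0.24833432 0.24995027]
```

View pics/w1o.png

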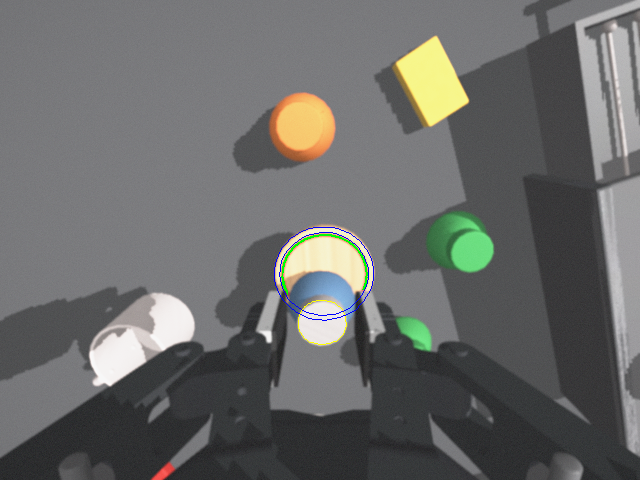

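Run:
```python
import cv2,numpy as np
a=cv2.imread("pics/w1.png")[205:365,240:410];b=cv2.imread("pics/w1o.png")[205:365,240:410]
cv2.imwrite("pics/w1z.png",cv2.resize(np.hstack([a,b]),None,fx=2.35,fy=2.35,interpolation=cv2.INTER_CUBIC))
```

```text
(no output)
```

View pics/w1z.png

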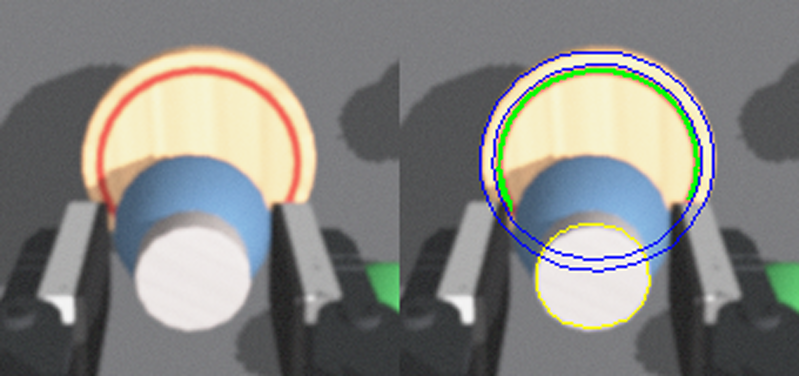

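```bash
cat > rel.py <<'E'
from h import *
def rel(cam,S0=np.array([.545,.231]),img=None,verbose=1):
    i,p,d=img or shot(cam)
    hsv=cv2.cvtColor(p,cv2.COLOR_RGB2HSV); v,u=np.mgrid[0:480,0:640]; uv=np.c_[u.ravel(),v.ravel()]; h=hsv.reshape(-1,3).astype(int)
    W=plane(i,uv,.06); r=np.hypot(*(W[:,:2]-S0).T)
    m=(r<.06)&((h[:,0]<8)|(h[:,0]>172))&(h[:,1]>130)&(h[:,2]>90)
    A=W[m][:,:2]; c,e=circ(A,.0425,S0)
    k=abs(np.hypot(*(A-c).T)-.0425)<.003; A=A[k]; c,e=circ(A,.0425,c)
    f=least_squares(lambda x:np.hypot(*(A-x[:2]).T)-x[2],[*c,.0425]).x
    C=plane(i,uv,.12); rc=np.hypot(*(C[:,:2]-S0).T)<.055
    g=(rc&(h[:,1]<70)&(h[:,2]>120)).reshape(480,640)
    Pz=np.zeros(480*640); Pw=(np.c_[cv2.undistortPoints(uv.astype(float).reshape(-1,1,2),i["intrinsics"],np.array([i["k1"],0,0,0.])).reshape(-1,2),np.ones(len(uv))]*d.reshape(-1,1)-np.array(i["t"]))@np.array(i["R"])
    g&=(Pw[:,2]>.112).reshape(480,640)
    g=cv2.morphologyEx(g.astype(np.uint8),cv2.MORPH_OPEN,np.ones((3,3)))
    B=C[g.ravel()>0][:,:2]; cap=B.mean(0); R=np.sqrt(len(B)*0+1)
    if verbose: print(cam,"ring",c.round(4),"free",f.round(4),len(A),"cap",cap.round(4),len(B),"rel",((cap-c)*1e3).round(1), "free rel",((cap-f[:2])*1e3).round(1))
    return c,cap
E
python3 - <<'E'
from rel import *
for c in ("wrist","top","scene"): rel(c)
E
```

```text
wrist ring [0.5471 0.2324] free [0.5469 0.2324 0.0424] 444 cap [0.561  0.2259] 2790 rel [14.  -6.5] free rel [14.1 -6.5]
top ring [0.5461 0.2314] free [0.5459 0.2314 0.0423] 39 cap [0.5658 0.221 ] 303 rel [ 19.7 -10.4] free rel [ 19.9 -10.3]
scene ring [0.5489 0.2322] free [0.5488 0.2323 0.0424] 37 cap [0.5711 0.2239] 192 rel [22.2 -8.3] free rel [22.2 -8.4]
```

Run:
```python
from rel import *
i,p,d=shot("top")
for n,uv in dict(green1=[191,209],green2=[151,252],tin=[253,165]).items(): print(n,plane(i,[uv],.04)[0].round(3))
S=np.array([.547,.232]);e=np.array([.020,-.0092]);u=e/np.linalg.norm(e);a=np.arctan2(u[1],u[0]);q=down(a+np.pi/2)
np.savez("s.npz",S=S,u=u,q=q)
bot.move_pose([*(S+u*.083),.20],q)
print(bot.move_l([*(S+u*.083),.064],v=.12,stop_force=6), read_ee_pos(), read_ft_force())
i,p,d=shot("wrist","w2"); i,p,d=shot("top","t2"); 
cv2.imwrite("pics/t2c.png",cv2.resize(p[170:350,120:300,::-1],None,fx=3.3,fy=3.3,interpolation=cv2.INTER_CUBIC))
i,p,d=shot("scene");cv2.imwrite("pics/s2c.png",cv2.resize(p[200:380,300:500,::-1],None,fx=3.3,fy=3.3,interpolation=cv2.INTER_CUBIC))
print(read_time_s())
```

```text
green1 [0.672 0.283 0.04 ]
green2 [0.568 0.372 0.04 ]
tin [0.782 0.14  0.04 ]
False [0.62313394 0.19754759 0.0650548 ] [-0.00706669  0.04187039  0.37153265]
6.5417
```

View pics/w2.png

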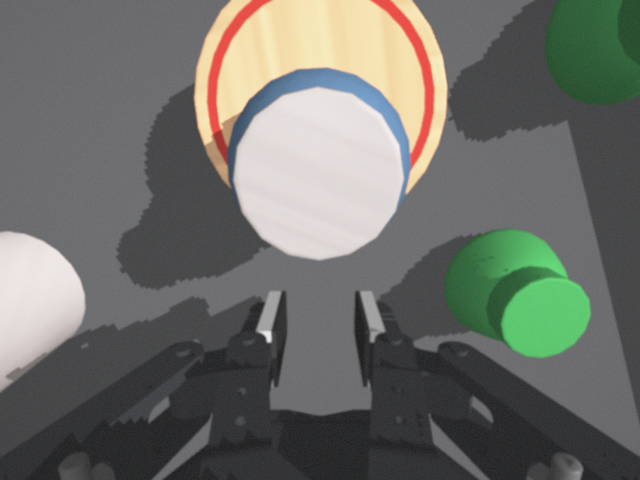

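View pics/t2c.png

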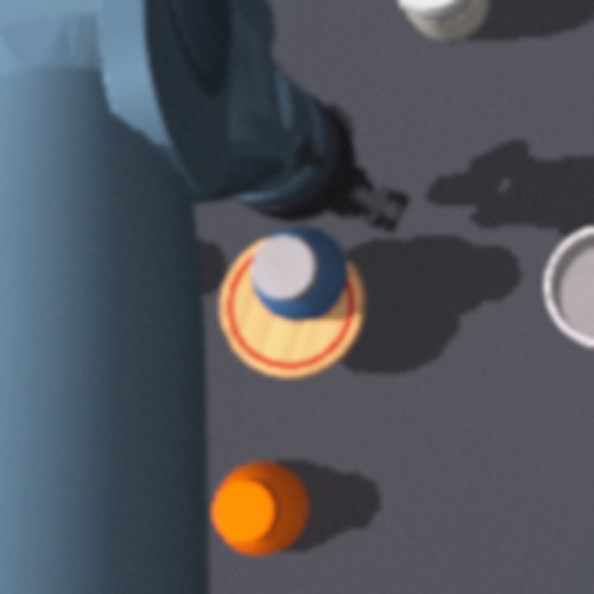

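View pics/s2c.png

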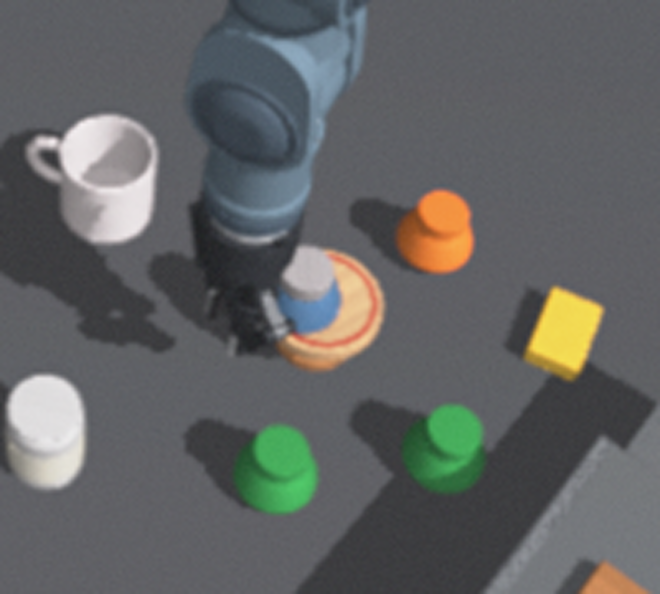

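The wrist picture shows the jar's cap at (318,173) on the centre line between the two fingertips (270 and 368). The stand is in full view and there is free space around the tips. I'll push in stages.

```bash
cat > rel2.py <<'E'
from rel import *
def wr(name=None):
    """jar and stand from the wrist camera close by: cap edge circle at z .12, ring at .06"""
    i,p,d=shot("wrist",name)
    c,_=rel("wrist",img=(i,p,d),verbose=0)
    P,u,v=cloud(i,d); h=cv2.cvtColor(p,cv2.COLOR_RGB2HSV)[v,u]
    k=(abs(P[:,2]-.12)<.005)&(np.hypot(*(P[:,:2]-[.55,.23]).T)<.06)&(h[:,1]<60)
    m=np.zeros(d.shape,np.uint8);m[v[k],u[k]]=255;m=cv2.morphologyEx(m,cv2.MORPH_OPEN,np.ones((5,5)))
    cs=max(cv2.findContours(m,cv2.RETR_EXTERNAL,cv2.CHAIN_APPROX_NONE)[0],key=cv2.contourArea)
    z=np.median(P[k][:,2]); W=plane(i,cs.reshape(-1,2),.12); w,e=circ(W,.0215,W[:,:2].mean(0))
    ok=P[k]; n=np.linalg.lstsq(np.c_[ok[:,:2]-ok[:,:2].mean(0),np.ones(len(ok))],ok[:,2],rcond=None)[0]
    print("ring",c.round(4),"cap",w.round(4),"res",round(e*1e3,2),"rel mm",((w-c)*1e3).round(1),"capz",round(z,4),"tilt deg",np.degrees(np.arctan(n[:2])).round(1))
    return c,w
E
python3 - <<'E'
from rel2 import *
s=np.load("s.npz");S,u,q=s["S"],s["u"],s["q"]
c,w=wr(); print("along/lateral",(w-S)@u,(w-S)@[-u[1],u[0]])
for r in (.060,.052):
    print(r,bot.move_l([*(S+u*r),.064],v=.03,stop_force=6),read_ft_force().round(2))
    c,w=wr(f"w3_{int(r*1e3)}")
    e=np.array(read_ee_pos())[:2]; print("tcp-jar",(e-w)@u,"t",read_time_s())
E
```

```text
ring [0.5472 0.2321] cap [0.5667 0.2225] res 0.95 rel mm [19.6 -9.7] capz 0.1196 tilt deg [ 0.1 -0.1]
along/lateral 0.021917923695592086 -0.00040282366164335747
0.06 False [ 0.98 -0.73 -0.58]
ring [0.547  0.2322] cap [0.5657 0.2232] res 0.85 rel mm [18.7 -9.1] capz 0.1195 tilt deg [-0.6  0.3]
tcp-jar 0.03942201895442626 t 7.5583
0.052 False [0.69 0.45 0.32]
ring [0.5471 0.2322] cap [0.5578 0.2268] res 0.84 rel mm [10.7 -5.4] capz 0.1195 tilt deg [-0.1  0. ]
tcp-jar 0.03951734226619239 t 8.025
```

Run:
```python
from rel2 import *
s=np.load("s.npz");S,u,q=s["S"],s["u"],s["q"]
for r in (.045,.0405):
    print(r,bot.move_l([*(S+u*r),.064],v=.02,stop_force=6),read_ft_force().round(2))
    c,w=wr(f"w4_{int(r*1e4)}")
    e=np.array(read_ee_pos())[:2]; print("tcp-jar",(e-w)@u,"t",read_time_s())
```

```text
0.045 False [1.46 0.19 0.31]
ring [0.5471 0.2322] cap [0.5517 0.2298] res 0.83 rel mm [ 4.6 -2.5] capz 0.1195 tilt deg [ 0.1 -0.1]
tcp-jar 0.03949575208503195 t 8.575
0.0405 False [ 1.34 -0.15 -0.43]
ring [0.5471 0.2322] cap [0.5476 0.2315] res 0.84 rel mm [ 0.6 -0.8] capz 0.1196 tilt deg [ 0.3 -0.2]
tcp-jar 0.03942074967967019 t 9.0
```

Now it is within about 1 mm by the wrist camera. I'll withdraw the hand and check with the other cameras.

Run:
```python
from rel2 import *
s=np.load("s.npz");S,u,q=s["S"],s["u"],s["q"]
bot.move_l([*(S+u*.085),.064],v=.05); wr("w5")
bot.move_l([*(S+u*.085),.22],v=.15)
bot.move_pose([.40,-.1,.30],q); bot.wait(.5)
rel("top"); rel("scene")
i,p,d=shot("top","t6"); cv2.imwrite("pics/t6c.png",cv2.resize(p[170:350,110:350,::-1],None,fx=3.3,fy=3.3,interpolation=cv2.INTER_CUBIC))
i,p,d=shot("scene");cv2.imwrite("pics/s6c.png",cv2.resize(p[200:380,300:500,::-1],None,fx=3.3,fy=3.3,interpolation=cv2.INTER_CUBIC))
print(read_time_s(),read_ft_force())
```

```text
ring [0.5469 0.2323] cap [0.549  0.2307] res 1.26 rel mm [ 2.  -1.6] capz 0.1196 tilt deg [-0.1  0.1]
top ring [0.5459 0.2313] free [0.5458 0.2313 0.0422] 101 cap [0.5471 0.2294] 301 rel [ 1.3 -1.9] free rel [ 1.3 -1.9]
scene ring [0.5488 0.2324] free [0.5489 0.2324 0.0423] 65 cap [0.5522 0.2329] 196 rel [3.4 0.5] free rel [3.3 0.5]
13.4 [ 0.59360431 -0.07941688 -0.06409211]
```

View pics/t6c.png

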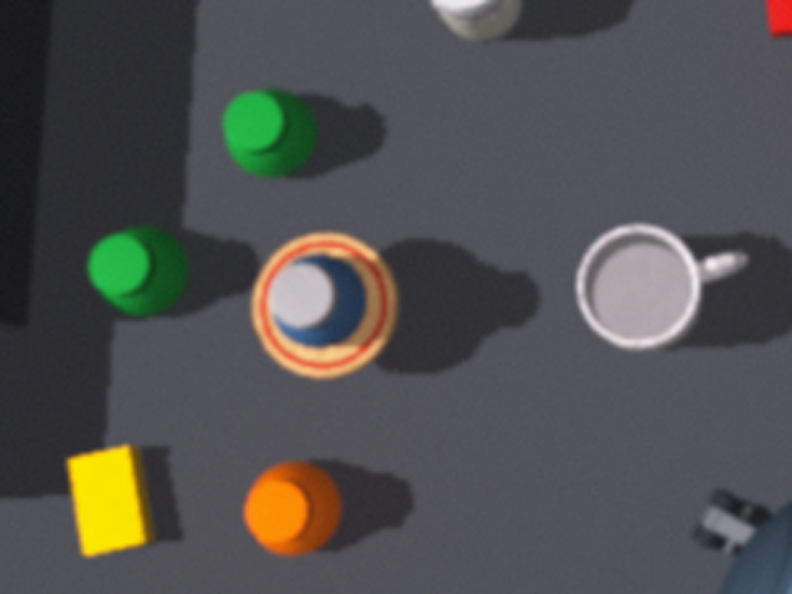

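View pics/s6c.png

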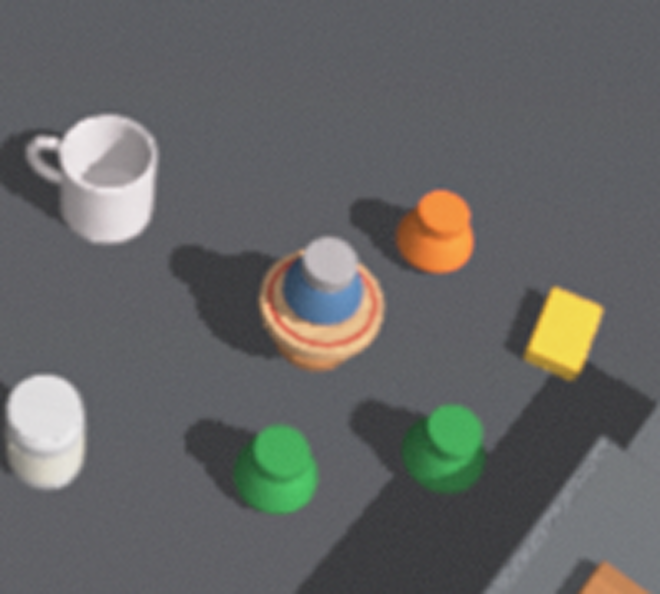

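```bash
python3 -c "
from plant import *
bot.close_job(); print(read_time_s())"
```

```text
the job is handed in; nothing more can be done
the job is handed in; nothing more can be done
```

The blue jar now stands upright near the middle of the stand, about 2 to 3.5 mm off centre, inside the 7 mm allowed. The job is handed in.

- **What I did:** I pushed the jar low at the belly in four short, slow strokes. I used the two fingertips held 30 mm apart, not gripping. The jar was about 22 mm off centre at the start. Force readings, taken after each stroke, stayed below 1.5 N. I then withdrew the hand and moved it well clear.
- **Last checks with the hand away:** Measured from the jar's cap to the stand's red ring, the offset was:
  - wrist camera: (2.0, -1.6) mm
  - top camera: (1.3, -1.9) mm
  - scene camera: (3.4, 0.5) mm
- **Upright:** The cap top was level to about 0.1° and at z = 0.12 m, its proper height.
- **Disagreement:** The cameras differ by about 2 mm, which is their calibration error. The wrist camera read about 1 mm off centre at the end of the push, before the hand was withdrawn, and 2.6 mm after.
- **Other things:** In the top and scene crops, the mug, look-alike jars, matchbox and tin looked unmoved. I did not check the bowl, brush and oil bottle again; the arm never reached down near them.
- **Time:** 13.4 s at the last check.

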